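# Zero the scale, peel off one cover and hold it over the pan

### The arm

A 6-joint arm with a two-finger parallel gripper is mounted at the origin on a cart in front of the work surface, level with it; the furniture and walls round the work are solid. World frame = base frame: x ahead of the robot, y to its left, z up, the work surface at z = 0. Lengths are in mm, angles in rad, forces in N, time in s.
With the tool pointing down it reaches from about 275 to 750 mm from the base axis. Payload 10.2 kg.
Tool frame: the origin (TCP) lies on the centre line of the jaws, within the pads' length; the fingertips stand 17 mm ahead of it and the grasp point (between the pads) lies 2 mm behind it (ctrl.tip_extent is the distance from the TCP to the fingertips, in mm); z points along the fingers, y is the line along which they close (so a half turn about z gives the same grasp; the last joint's range is limited). The gripper opens to 85 mm and grips with 20 to 120 N. Pads are 22 mm wide; open, the fingers measure 114 mm over their backs; the gripper's body (76 mm by 85 mm) begins 54 mm behind the grasp point. The pads swing forward as they close: fully open they stand 13 mm farther back than shut.
Start: joints at [-1.458, 0.313, 1.498, -0, 1.331, -0.223], TCP at [172.988, -495.688, 248.294] pointing down, gripper open.
Joint ranges: [-2.94, 2.94], [-0.97, 2.17], [0.19, 2.56], [-1.23, 4.37], [0.02, 3.11], [-2.88, 2.88]. Speed limits (rad/s): [2.39, 2.39, 3.01, 3.14, 3.14, 3.14].

### API

Orientations are given as a unit quaternion [w, x, y, z].
In Python, from rig import sensors, capture, ctrl, cut_out, place_of gives the robot as it stands.
- The arm moves only by the shell command python3 -m jog 'ROWS' [FORCE]. ROWS is JSON, a list of rows, each a list of 3 entries, a list of its own where there are three numbers: the shift along the world's x, y, z in mm, then the turn, a rotation vector about the world's x, y, z in degrees, then the closure, from 0 (fully open) to 1 (shut). A call has exactly 8 rows; each row is the pose to reach, as a shift and turn from the pose commanded when the call began; what a row does not reach only later rows make up. A row lasts 1/12 s, in which the tool goes at most 41.7 mm and 7.16 degrees, less where a joint would pass 70% of its speed; a pose out of reach is approached as far as the arm can. A call with a gripper value outside its range is refused whole. The fingers move at their own pace and stop on an object; FORCE is the grip in N (left out, the last holds). Time passes only in rows, so rows that repeat a pose let the fingers close, or fill a call up. It gives the time, the measured TCP pose, the force and the opening at its end, in the units of the state.
- sensors.sense(): the state, without advancing time (a new reading comes with each control period).
- capture(name): name is "scene" or "top" or "wrist"; returns a dict with "color" (384x512x3 uint8, blue, green, red), "z_map" (384x512 float32, mm along the optical axis (not along the pixel's ray), 0 where there is no reading), "camera_matrix" (3x3 intrinsics, pixels), "R" (3x3) and "t" (3): a world point X has camera coordinates R X + t. Camera axes: x right, y down, z forward; pixel columns grow to the right and rows downward; lengths in mm; the calibration is good to about 2 mm. A picture is of the moment at which its call begins.
- ctrl.finish_job(): hands the job in, once; it reports no verdict.
Trained networks look in a picture, given as the dict that the camera call returned (one of the last four; its "shot" number tells which), for a name from the list of things; names that differ only in an ending like _2 or _b are one class to them, and where a whole thing is asked for, a point or a joint stands for the part that bears it (a point fixed in the world has none). Each returns a list of dicts, best first, with "p" (0 to 1); they miss things now and then, are a little off and sometimes report something else, mostly with a low value. They report only what shows in the picture. A call takes as long as a camera call.
- cut_out(picture, query): "region" (384x512 bool, what is visible of it) and "box" ([left, top, right, bottom] in pixels, round what is visible of it).
- place_of(picture, query): "centre" ([row, column] in pixels: a listed point, or the origin of a listed thing).
The state is a dict: "time_s": time; "joints": joint angles; "dq": joint speeds; "tau": joint torques, N m; "eef_pos": TCP position; "ee_rot": TCP orientation; "force": force on the tool from outside, world axes, zero at the start; "wrist_torque": the same for the moment, N m; "grip_width": opening from 0.0 (shut) to 1.0 (fully open).
Only numpy, scipy, OpenCV 4.12 (cv2) and the standard library are available. Lean on these libraries where they do the work, as an engineer would, in place of code of your own. Each camera call takes 0.05 s, during which the arm holds its last target. There are 200 camera calls.

### The job

Check-weighing splice-tray covers: first turn the tare knob on the bench scale until its pointer stands at the zero mark (the long one). Then take the lift tab of the top cover in the sticky nested stack and peel the cover off by tilting that corner up first, about 2 to 3 cm, for a moment while the opposite corner still sits down in the stack; leave the stack standing in its place and the other things on the bench alone. Finish holding the cover by its tab, level and still, a few centimetres above the middle of the scale's pan, touching nothing else; do not put it down or let go.

Things in the scene. Friction and masses are not known exactly. Their poses are not given: they have to be found in the camera images.
- cover: Top cover of the stack: white formed tray, rim 144 x 100 mm (long side along x), 13.5 mm deep, 0.07 kg. Origin: centre of its underside; z up out of its open side. On its +x +y corner stands the lift tab to hold it by: 24 long x 10 thick x 28 mm high above the rim, its long side along the tray's diagonal (0.607 rad from the cover's +x towards +y): pinch it across the 10 mm.
- cover_tab (a point): Centre of the top face of the lift tab, 41.5 mm above the cover's underside (79.5 mm above the bench at the start), at (61, 42) mm in the cover's x, y. Axes as the cover's.
- cover_far_corner (a point): The rim corner at the other end of the diagonal from the tab, at (-72, -50, 13.5) mm in the cover's frame. Axes as the cover's.
- stack: Rest of the nest of white covers on an aluminium plate 176 x 142 x 8 mm, loose on the bench, 0.9 kg. Origin: centre of its underside, axes as the top cover's. The top cover's underside starts 38 mm up. Four sprung rubber cleats (tops 56 mm up) at x = 22 and -42 mm of the long sides cling to the top cover's rim, 1 to 2 N each, until the rim there has risen some 6 mm.
- scale: Grey bench scale 226 x 124 mm, housing 34 mm high, fixed on the bench. Origin: centre of its underside; its x runs from the pan (front) to the tare knob (back).
- scale_pan (a point): Centre of the top of the steel weighing pan, 126 x 112 mm, 44 mm above the bench, 42 mm in front of the scale's centre. The pan is rigid (it does not sink).
- tare_grip (a point): On the vertical axis of the tare knob, 59 mm above the bench, 73 mm behind the scale's centre (115 mm from the pan's): near mid-height of the knob's bar grip. The bar is black, 36 mm long x 12 mm thick, from 44 to 70 mm above the bench, with a white pointer line at one end. Axes as the scale's; they do not turn with the knob.
- tare (a joint): Angle of the tare knob, rad: 0 when its pointer stands at the long zero mark, on the side away from the pan (bar along the scale's x); positive is clockwise from above, so the bar's yaw is the scale's yaw minus this value. Turns from -2 to 2 and stays where it is left (0.03 N m of friction).
- tube: Bystander: whitish ribbed sleeve tube with a blue end, 27 x 84 mm, lying. Leave alone.
- gland: Bystander: grey cable gland nut, 27 x 31 x 27 mm. Leave alone.
- flashlight: Bystander: black hand torch, 34 x 122 mm, lying. Leave alone.

How it is judged:
By the outcome, as a careful person would: the job done as asked, in the order asked, and still so for the second after the job is handed in, while the arm keeps its last pose, push and grip.
It also fails if it takes over 64 s, if anything falls off the work surface, if the arm or the gripper's body presses on something with over 40 N, if the wrist force passes 120 N, or if a joint passes its speed limit or range.

## Working session

There is one attempt and no reset: what is moved stays moved. The work goes in short steps, Python scripts to look and compute and a shell command to move; the robot and the scene stay as the last step left them, time stands still between calls to the robot, and variables do not carry over. Pictures are saved under pics/ and viewed, on a budget of 10 in all, crops included, one or two more only if the job needs it, and the job is handed in when it is done.

```bash
mkdir -p pics; ls; cat > h.py <<'E'
import numpy as np, cv2
from rig import sensors, capture, ctrl, cut_out, place_of
def ray(pic,rc,z):
    K=pic["camera_matrix"];R=np.array(pic["R"]);t=np.array(pic["t"])
    d=R.T@np.linalg.inv(K)@np.array([rc[1],rc[0],1.]); c=-R.T@t
    return c+d*(z-c[2])/d[2]
def pts(pic,mask=None):
    z=pic["z_map"]; m=z>0
    if mask is not None: m&=mask
    v,u=np.nonzero(m); K=pic["camera_matrix"]
    P=(np.linalg.inv(K)@np.vstack([u,v,np.ones_like(u)]))*z[v,u]
    return (np.array(pic["R"]).T@(P-np.array(pic["t"])[:,None])).T
E
python3 - <<'E'
from h import *
s=sensors.sense(); print(s)
ims=[]
Z=dict(cover_tab=79.5,cover=38,cover_far_corner=51.5,scale=0,scale_pan=44,tare_grip=59,tube=13,gland=13,flashlight=17,stack=0)
for n in ("top","scene"):
    p=capture(n); cv2.imwrite(f"pics/{n}0.png",p["color"])
    print(n,(-np.array(p["R"]).T@p["t"]).round())
    for q,z in Z.items():
        for r in place_of(p,q)[:1]: print(q,round(r["p"],2),np.round(r["centre"]),ray(p,r["centre"],z).round(1))
    if n=="top":
        for q in ("cover","scale","scale_pan","stack"):
            for r in cut_out(p,q)[:1]:
                P=pts(p,r["region"]); 
                print(q,r["p"],r["box"],[cv2.minAreaRect(P[:,:2].astype(np.float32))],np.percentile(P[:,2],[5,50,95]).round())
E
```

```text
pics
{'time_s': 0.0, 'joints': array([-1.45842843e+00,  3.13435812e-01,  1.49844836e+00, -3.21013594e-05,
        1.33100440e+00, -2.23385543e-01]), 'dq': array([ 1.63231091e-04,  1.39892647e-03, -4.72706335e-05, -4.63755261e-04,
        7.51910842e-04, -2.86538104e-06]), 'tau': array([-3.75223590e-04, -4.12266791e+01, -2.59746426e+01, -1.95927628e-04,
        4.17140560e-03,  3.50665528e-05]), 'eef_pos': array([ 172.93788545, -495.44171825,  247.73808031]), 'ee_rot': array([-6.47823052e-04,  9.85940921e-01,  1.67093030e-01,  2.03838720e-05]), 'force': array([ 0.34249188,  0.04909595, -0.00609196]), 'wrist_torque': array([-0.00339858, -0.01044629, -0.00891837]), 'grip_width': 0.9986860750441695}
top [ 486. -151. 1133.]
cover_tab 0.75 [197. 288.] [ 536.2 -278.3   79.5]
cover 0.71 [211. 311.] [ 503.  -339.4   38. ]
scale 0.9 [208. 216.] [ 514.5 -102.5    0. ]
scale_pan 0.86 [228. 211.] [464.9 -89.7  44. ]
tare_grip 0.8 [179. 213.] [584.3 -97.5  59. ]
tube 0.8 [266. 265.] [ 366.8 -223.6   13. ]
gland 0.62 [128. 175.] [ 7.21e+02 -7.00e-01  1.30e+01]
flashlight 0.85 [266. 166.] [373.6  23
[... 496 characters left out ...]
, 85.80564880371094)] [31. 42. 48.]
stack 0.77 [271.7, 176.4, 343.9, 256.5] [((494.74749755859375, -335.78759765625), (174.40890502929688, 149.15948486328125), 21.36577796936035)] [ 5.  9. 55.]
scene [ 142.  576. 1002.]
cover_tab 0.61 [177. 276.] [ 541.4 -263.8   79.5]
cover 0.86 [179. 298.] [ 504.7 -327.8   38. ]
cover_far_corner 0.64 [168. 327.] [ 447.5 -400.1   51.5]
scale 0.97 [240. 255.] [ 510.8 -100.4    0. ]
scale_pan 0.85 [235. 271.] [ 469.2 -105.3   44. ]
tare_grip 0.65 [214. 230.] [ 587.3 -100.3   59. ]
tube 0.71 [229. 330.] [ 355.4 -226.8   13. ]
gland 0.45 [229. 170.] [717.1  -6.5  13. ]
flashlight 0.91 [303. 282.] [358.6  36.3  17. ]
stack 0.85 [187. 305.] [ 485.7 -346.2    0. ]
```

```bash
python3 - <<'E'
from h import *
a=cv2.imread("pics/top0.png")[110:290,150:360]; b=cv2.imread("pics/scene0.png")[130:320,180:360]
a=cv2.resize(a,(400,343),interpolation=3);b=cv2.resize(b,(400,343*1),interpolation=3)
cv2.imwrite("pics/v1.png",np.hstack([a,b]))
E
```

```text
(no output)
```

View pics/v1.png

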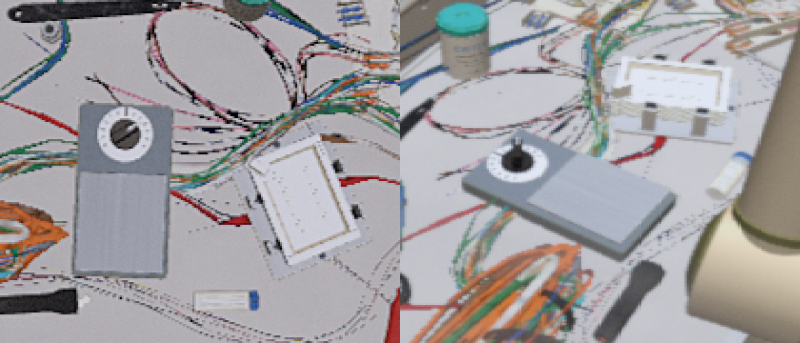

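```bash
python3 -m jog '[[[25,25,0],[0,0,-5],0],[[50,50,0],[0,0,-10],0],[[75,75,0],[0,0,-15],0],[[100,100,0],[0,0,-20],0],[[127,125,0],[0,0,-25],0],[[155,150,0],[0,0,-30],0],[[183,175,0],[0,0,-35],0],[[210,200,0],[0,0,-40],0]]'
python3 -m jog '[[[28,26,-8],[0,0,-5],0],[[56,52,-16],[0,0,-10],0],[[84,78,-24],[0,0,-14],0],[[112,104,-32],[0,0,-18],0],[[140,130,-40],[0,0,-21],0],[[170,160,-48],[0,0,-24],0],[[190,180,-56],[0,0,-27],0],[[202,194,-60],[0,0,-27],0]]'
python3 - <<'E'
from h import *
p=capture("wrist"); cv2.imwrite("pics/w1.png",p["color"])
c=(-np.array(p["R"]).T@p["t"]);print(c.round(),np.array(p["R"]).round(2))
s=sensors.sense();print(s["eef_pos"],s["ee_rot"])
for q,z in dict(tare_grip=59,scale_pan=44).items():
    for r in place_of(p,q)[:2]: print(q,r,ray(p,r["centre"],z).round(1))
E
```

```text
time_s: 1.97
eef_pos: [384.2, -294.2, 248.5]
ee_rot: [0.0, 0.983, -0.182, 0.0]
force: [0.6, -0.5, -0.1]
grip_width: 0.999
time_s: 2.63
eef_pos: [586.4, -99.0, 186.9]
ee_rot: [-0.0, 0.914, -0.405, -0.001]
force: [-0.1, 0.0, -0.6]
grip_width: 1.002
[ 633. -150.  312.] [[-0.74 -0.67 -0.  ]
 [-0.65  0.71  0.27]
 [-0.18  0.2  -0.96]]
[587.02742791 -97.47677071 186.44474598] [-5.61673463e-04  9.14989490e-01 -4.03476268e-01 -9.04589676e-04]
tare_grip {'centre': [187.4, 261.7], 'p': 0.64} [ 583.8 -102.    59. ]
scale_pan {'centre': [262.8, 342.2], 'p': 0.94} [470.4 -95.7  44. ]
```

View pics/w1.png

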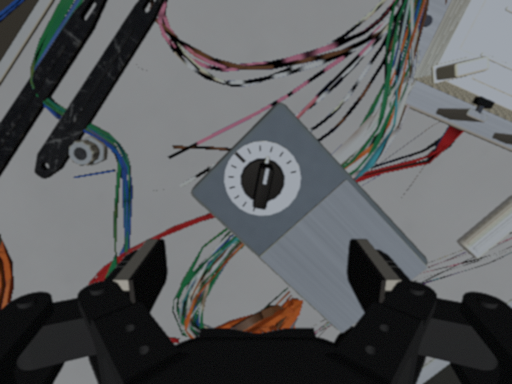

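```bash
python3 - <<'E'
from h import *
p=capture("wrist")
P=pts(p); m=(np.hypot(P[:,0]-585,P[:,1]+101)<30)&(P[:,2]>58)
Q=P[m]; print(len(Q),cv2.minAreaRect(Q[:,:2].astype(np.float32)),np.percentile(Q[:,2],[5,50,95]))
C=np.cov(Q[:,:2].T);w,v=np.linalg.eigh(C);print(Q.mean(0),np.degrees(np.arctan2(*v[::-1,1])),w)
a=ray(p,(163,268),70);b=ray(p,(206,261),70);z=ray(p,(158,240),36);print(a,b,z)
c=np.array([584.5,-101.5]);print(np.degrees(np.arctan2(*(a-b)[[1,0]])),np.degrees(np.arctan2(*(z[:2]-c)[::-1])))
u=cut_out(p,"scale")[0]["region"]; S=pts(p,u);S=S[S[:,2]>28];print(cv2.minAreaRect(S[:,:2].astype(np.float32)))
cv2.imwrite("pics/w2.png",cv2.resize(p["color"][130:230,200:330],(780,600),interpolation=3))
E
```

```text
12470 ((594.4849243164062, -107.07256317138672), (42.55800247192383, 44.16664505004883), 6.668330192565918) [ 71.61247596 256.94494845 268.24700452]
[ 594.12959381 -111.28610347  247.95337688] -137.01684928268304 [ 25.40601893 190.69041694]
[ 594.61362984 -124.34452273   70.        ] [573.94399988 -93.48416197  70.        ] [ 611.61601942 -106.58347895   36.        ]
-56.18664422112702 -10.61807393955979
((512.184814453125, -99.55083465576172), (123.62281036376953, 224.60777282714844), 86.68942260742188)
```

View pics/w2.png

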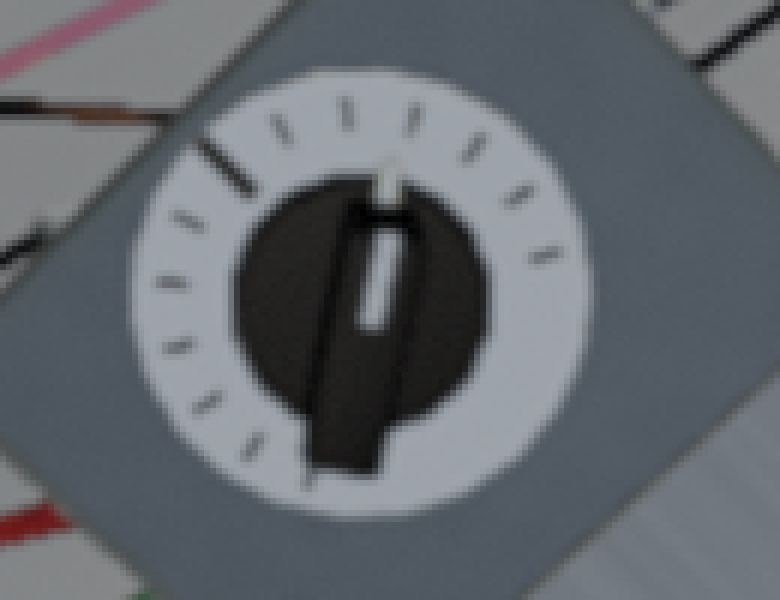

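```bash
python3 - <<'E'
from h import *
p=capture("wrist")
f=lambda x,y,z: ray(p,(130+y/6,200+x/6),z)
an=lambda d:np.degrees(np.arctan2(d[1],d[0]))
a,b=f(385,218,70),f(344,469,70);print(a,b,(a+b)/2,an(a-b),np.linalg.norm(a-b))
a,b=f(380,240,70),f(371,325,70);print("line",an(a-b))
m,n=f(200,142,35),f(252,190,35);print(m,n,an(m-n)); print(f(362,295,35),f(363,300,44))
P=pts(p); m=(np.hypot(P[:,0]-585,P[:,1]+101)<30)&(P[:,2]>62)&(P[:,2]<80)
Q=P[m]; print(len(Q),cv2.minAreaRect(Q[:,:2].astype(np.float32)),np.percentile(Q[:,2],[5,50,95]))
E
```

```text
[ 594.4628593  -121.74397784   70.        ] [574.35780264 -91.33498451  70.        ] [ 584.41033097 -106.53948117   70.        ] -56.52911819686668 36.45435746840781
line -53.36176104756203
[ 618.31868574 -106.84994919   35.        ] [ 607.45540881 -106.63273772   35.        ] -1.145477781390523
[ 583.57799634 -105.75000651   35.        ] [ 584.46505906 -106.80407765   44.        ]
609 ((584.6680908203125, -103.83065032958984), (11.982904434204102, 35.814476013183594), 31.390764236450195) [67.27684668 69.72476216 70.9281174 ]
```

```bash
python3 -m jog '[[[0,-1,-15],[0,0,-3],0],[[0,-2,-30],[0,0,-6],0],[[0,-2,-45],[0,0,-10],0],[[0,-2,-60],[0,0,-10],0],[[0,-2,-75],[0,0,-10],0],[[0,-2,-85],[0,0,-10],0],[[0,-2,-90],[0,0,-10],0],[[0,-2,-90],[0,0,-10],0]]'
python3 -c "
from h import *
s=sensors.sense();print(s['eef_pos'],np.degrees(2*np.arctan2(s['ee_rot'][2],s['ee_rot'][1])))"
```

```text
time_s: 3.6
eef_pos: [584.5, -104.2, 97.8]
ee_rot: [0.0, 0.875, -0.483, -0.001]
force: [0.7, -0.0, -0.1]
grip_width: 1.004
[ 584.50346999 -104.17259785   97.77499756] -57.80683078677142
```

```bash
python3 -m jog '[[[0,0,-12],[0,0,0],0],[[0,0,-24],[0,0,0],0],[[0,0,-32],[0,0,0],0],[[0,0,-32],[0,0,0],0.5],[[0,0,-32],[0,0,0],1],[[0,0,-32],[0,0,0],1],[[0,0,-32],[0,0,0],1],[[0,0,-32],[0,0,0],1]]' 35
python3 -m jog '[[[0,0,0],[0,0,0],1],[[0,0,0],[0,0,0],1],[[0,0,0],[0,0,0],1],[[0,0,0],[0,0,0],1],[[0,0,0],[0,0,0],1],[[0,0,0],[0,0,0],1],[[0,0,0],[0,0,0],1],[[0,0,0],[0,0,0],1]]'
```

```text
time_s: 4.27
eef_pos: [585.2, -103.7, 66.7]
ee_rot: [-0.0, 0.876, -0.483, 0.0]
force: [0.5, -0.5, -0.6]
grip_width: 0.299
time_s: 4.93
eef_pos: [584.5, -104.3, 66.8]
ee_rot: [0.001, 0.876, -0.483, -0.0]
force: [-5.1, -2.6, 5.0]
grip_width: 0.128
```

```bash
python3 -m jog '[[[0,0,0],[0,0,5],1],[[0,0,0],[0,0,12],1],[[0,0,0],[0,0,19],1],[[0,0,0],[0,0,26],1],[[0,0,0],[0,0,33],1],[[0,0,0],[0,0,40],1],[[0,0,0],[0,0,45],1],[[0,0,0],[0,0,48],1]]'
python3 -m jog '[[[0,0,0],[0,0,2],1],[[0,0,0],[0,0,4],1],[[0,0,0],[0,0,6],1],[[0,0,0],[0,0,6],1],[[0,0,0],[0,0,6],1],[[0,0,0],[0,0,6],1],[[0,0,0],[0,0,6],0.8],[[0,0,0],[0,0,6],0.5]]'
python3 -m jog '[[[0,0,0],[0,0,0],0.2],[[0,0,0],[0,0,0],0],[[0,0,0],[0,0,0],0],[[0,0,0],[0,0,0],0],[[0,0,12],[0,0,0],0],[[0,0,30],[0,0,0],0],[[0,0,60],[0,0,0],0],[[0,0,100],[0,0,0],0]]'
cat > k.py <<'E'
from h import *
p=capture("wrist")
s=sensors.sense();print(s['eef_pos'],np.degrees(2*np.arctan2(s['ee_rot'][2],s['ee_rot'][1])))
P=pts(p); m=(np.hypot(P[:,0]-585,P[:,1]+104)<30)&(P[:,2]>62)&(P[:,2]<80)
Q=P[m]; print(len(Q),cv2.minAreaRect(Q[:,:2].astype(np.float32)),np.percentile(Q[:,2],[5,50,95]))
u=cut_out(p,"scale")[0]["region"]; S=pts(p,u);S=S[S[:,2]>28];print(cv2.minAreaRect(S[:,:2].astype(np.float32)))
K=p["camera_matrix"];c=K@(np.array(p["R"])@[585,-104,50]+p["t"]);c=c/c[2];print(c)
x,y=int(c[0]),int(c[1]);x0,y0=max(x-60,0),max(y-45,0);print(x0,y0)
cv2.imwrite("pics/w3.png",cv2.resize(p["color"][y0:y0+90,x0:x0+120],(800,600),interpolation=3))
E
python3 k.py
```

```text
time_s: 5.6
eef_pos: [584.8, -103.6, 66.9]
ee_rot: [-0.0, 0.997, -0.083, -0.0]
force: [-2.7, 0.6, 4.6]
grip_width: 0.131
time_s: 6.27
eef_pos: [585.1, -103.8, 66.3]
ee_rot: [0.0, 0.999, -0.033, 0.0]
force: [-0.9, -0.6, -0.1]
grip_width: 0.33
time_s: 6.93
eef_pos: [583.9, -103.3, 166.3]
ee_rot: [-0.001, 0.999, -0.033, -0.002]
force: [0.4, -0.3, 0.0]
grip_width: 0.999
[ 587.27376174 -104.43156073  176.3084315 ] -3.7482191097046322
695 ((584.5482177734375, -103.53190612792969), (10.955120086669922, 35.99174880981445), 86.0921401977539) [68.09232572 69.63576174 70.98602657]
((524.4203491210938, -100.00975799560547), (123.78288269042969, 200.3505859375), 86.70980834960938)
[257.60358957 190.08134015   1.        ]
197 145
```

View pics/w3.png

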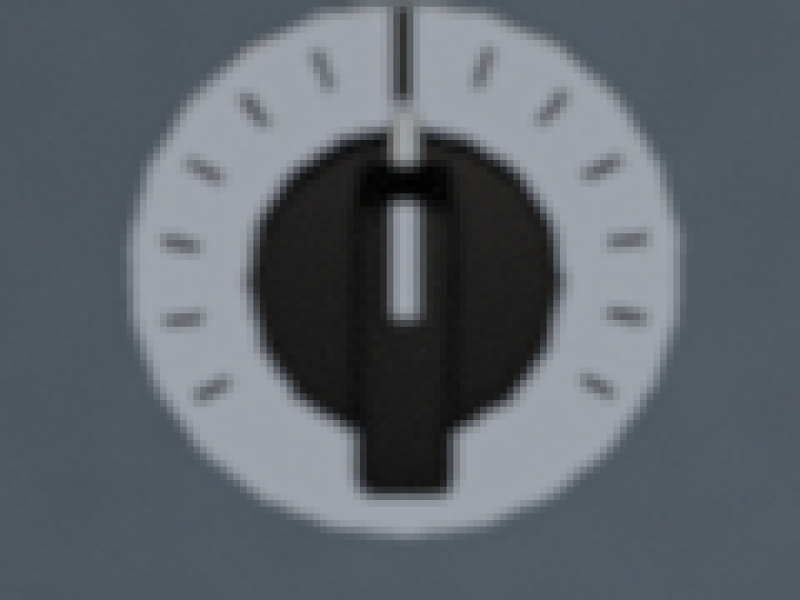

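The knob's white line stands in line with the long zero mark (405, 50), with bar and scale yaw within 0.6°. Next, above the tab.

```bash
python3 -m jog '[[[-6,-20,0],[0,0,7],0],[[-12,-42,0],[0,0,14],0],[[-19,-66,0],[0,0,21],0],[[-26,-90,0],[0,0,28],0],[[-33,-115,0],[0,0,35],0],[[-40,-140,0],[0,0,42],0],[[-46,-160,0],[0,0,48],0],[[-49,-172,0],[0,0,54],0]]'
python3 -m jog '[[[0,0,0],[0,0,4],0],[[0,0,0],[0,0,6],0],[[0,0,0],[0,0,6],0],[[0,0,0],[0,0,6],0],[[0,0,0],[0,0,6],0],[[0,0,0],[0,0,6],0],[[0,0,0],[0,0,6],0],[[0,0,0],[0,0,6],0]]'
cat > t.py <<'E'
from h import *
print(ctrl.tip_extent)
p=capture("wrist")
s=sensors.sense();print(s['eef_pos'],np.degrees(2*np.arctan2(s['ee_rot'][2],s['ee_rot'][1])))
P=pts(p); m=(np.hypot(P[:,0]-536,P[:,1]+276)<40)&(P[:,2]>66)&(P[:,2]<90)
Q=P[m]; print(len(Q),cv2.minAreaRect(Q[:,:2].astype(np.float32)),np.percentile(Q[:,2],[5,50,95]))
for q,z in dict(cover_tab=79.5,cover_far_corner=51.5,cover=38).items():
    for r in place_of(p,q)[:1]: print(q,r,ray(p,r["centre"],z).round(1))
for r in cut_out(p,"cover")[:1]:
    S=pts(p,r["region"]);S=S[(S[:,2]>48)&(S[:,2]<56)];print(cv2.minAreaRect(S[:,:2].astype(np.float32)))
cv2.imwrite("pics/w4.png",p["color"])
E
python3 t.py
```

```text
time_s: 7.7
eef_pos: [535.2, -277.9, 166.9]
ee_rot: [0.0, 0.905, 0.426, 0.0]
force: [-0.2, -0.5, 0.0]
grip_width: 1.0
time_s: 8.37
eef_pos: [536.0, -275.6, 166.4]
ee_rot: [0.0, 0.882, 0.471, -0.0]
force: [0.5, -0.8, 0.4]
grip_width: 0.998
17.0
[ 536.02824284 -275.5974548   166.33070114] 56.23167447083714
467 ((536.8048706054688, -272.3096923828125), (23.575593948364258, 9.716110229492188), 56.1973991394043) [71.949339   79.12913724 80.38973309]
cover_tab {'centre': [199.8, 254.4], 'p': 0.83} [ 536.2 -273.2   79.5]
cover {'centre': [266.3, 254.5], 'p': 0.74} [ 492.6 -337.8   38. ]
((495.21954345703125, -330.92926025390625), (146.91807556152344, 104.82391357421875), 20.72700309753418)
```

View pics/w4.png

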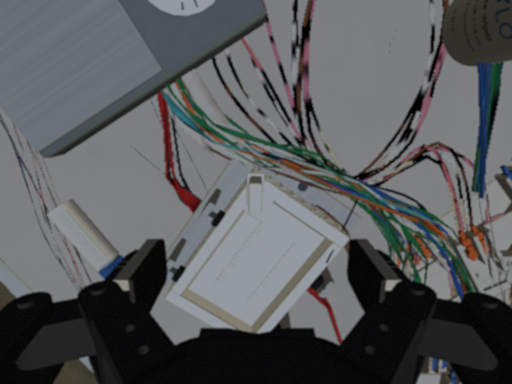

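The tab shows at (255, 197), aligned with the jaws; I'll descend and pinch.

```bash
python3 -m jog '[[[0,1,-20],[0,0,0],0],[[0.5,3,-45],[0,0,0],0],[[0.5,3,-70],[0,0,0],0],[[0.5,3,-82],[0,0,0],0],[[0.5,3,-90],[0,0,0],0],[[0.5,3,-90],[0,0,0],0.4],[[0.5,3,-90],[0,0,0],0.7],[[0.5,3,-90],[0,0,0],0.8]]' 80
python3 -m jog '[[[0,0,0],[0,0,0],0.85],[[0,0,0],[0,0,0],0.9],[[0,0,0],[0,0,0],1],[[0,0,0],[0,0,0],1],[[0,0,0],[0,0,0],1],[[0,0,0],[0,0,0],1],[[0,0,0],[0,0,0],1],[[0,0,0],[0,0,0],1]]'
```

```text
time_s: 9.28
eef_pos: [537.1, -273.2, 77.7]
ee_rot: [0.001, 0.882, 0.471, 0.0]
force: [0.7, -0.1, 0.6]
grip_width: 0.603
time_s: 9.95
eef_pos: [536.7, -272.8, 77.0]
ee_rot: [0.0, 0.882, 0.471, 0.0]
force: [-1.5, 1.4, 5.9]
grip_width: 0.098
```

```bash
python3 -m jog '[[[-0.1,-0.2,1.4],[0.42,-0.28,0],1],[[-0.2,-0.4,2.8],[0.83,-0.56,0],1],[[-0.4,-0.6,4.2],[1.25,-0.83,0],1],[[-0.5,-0.8,5.6],[1.66,-1.11,0],1],[[-0.7,-1.0,7.0],[2.08,-1.39,0],1],[[-0.8,-1.2,8.4],[2.49,-1.67,0],1],[[-1.0,-1.5,9.8],[2.91,-1.95,0],1],[[-1.2,-1.8,11.2],[3.32,-2.22,0],1]]'
python3 -m jog '[[[-0.2,-0.3,1.7],[0.5,-0.33,0],1],[[-0.4,-0.6,3.4],[1,-0.67,0],1],[[-0.7,-1.0,5.1],[1.5,-1,0],1],[[-0.9,-1.3,6.7],[2,-1.33,0],1],[[-1.2,-1.8,8.7],[2.5,-1.67,0],1],[[-1.5,-2.2,10.5],[3.1,-2.1,0],1],[[-1.8,-2.7,12.5],[3.74,-2.5,0],1],[[-1.8,-2.7,12.5],[3.74,-2.5,0],1]]'
python3 -m jog '[[[0,0,0],[0,0,0],1],[[0,0,0],[0,0,0],1],[[0,0,0],[0,0,0],1],[[0,0,0],[0,0,0],1],[[0,0,0],[0,0,0],1],[[0,0,0],[0,0,0],1],[[0,0,0],[0,0,0],1],[[0,0,0],[0,0,0],1]]'
python3 - <<'E'
from h import *
ims=[]
for n in ("scene","wrist","top"):
    p=capture(n)
    for q,z in dict(cover_far_corner=51.5,cover_tab=103).items():
        for r in place_of(p,q)[:1]: print(n,q,r,ray(p,r["centre"],z).round(1))
    S=pts(p);
    for r in cut_out(p,"cover")[:1]:
        S=pts(p,r["region"]);d=np.array([.556,.831]);a=(S[:,:2]-[495.2,-332])@d
        for lo in range(-90,90,20):
            k=(a>lo)&(a<lo+20)
            if k.sum()>5: print(lo,k.sum(),np.percentile(S[k,2],[5,50,95]).round(1))
    if n!="top":ims.append(cv2.resize(p["color"][130:250,220:380] if n=="scene" else p["color"],(400,300),interpolation=3))
cv2.imwrite("pics/v5.png",np.hstack(ims))
E
```

```text
time_s: 10.62
eef_pos: [535.0, -274.2, 87.4]
ee_rot: [-0.017, 0.881, 0.471, 0.031]
force: [-2.1, 0.8, -3.6]
grip_width: 0.093
time_s: 11.28
eef_pos: [533.5, -277.6, 100.5]
ee_rot: [-0.035, 0.88, 0.47, 0.066]
force: [-1.3, 2.7, -1.7]
grip_width: 0.099
time_s: 11.95
eef_pos: [533.5, -277.2, 100.0]
ee_rot: [-0.035, 0.88, 0.47, 0.065]
force: [-0.4, 2.0, -2.5]
grip_width: 0.098
scene cover_tab {'centre': [168.1, 278.5], 'p': 0.56} [ 542.9 -276.3  103. ]
-10 14 [50.3 53.  56.6]
10 68 [52.7 56.3 59.2]
30 52 [56.2 60.5 71.2]
50 23 [70.3 72.  76.6]
70 11 [78.7 85.  96.5]
wrist cover_tab {'centre': [264.7, 252.7], 'p': 0.88} [ 531.9 -276.9  103. ]
top cover_far_corner {'centre': [228.3, 209.9], 'p': 0.47} [465.1 -88.2  51.5]
```

View pics/v5.png

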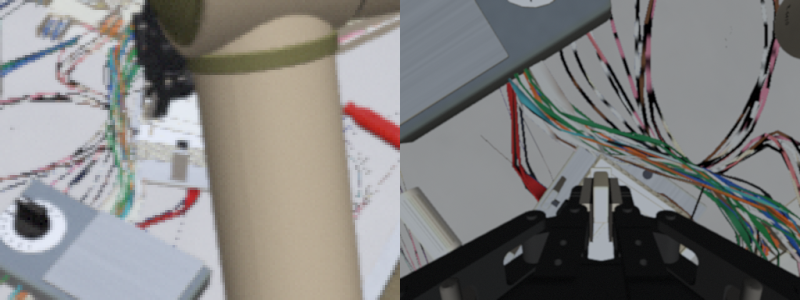

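Corner is up about 25 mm with the grip firm (0.098) and the far corner still loaded. Lifting away.

```bash
python3 -m jog '[[[0,0,2],[0,0,0],1],[[0,0,4],[0,0,0],1],[[0,0,7],[0,0,0],1],[[0,0,10],[0,0,0],1],[[0,0,14],[0,0,0],1],[[0,0,19],[0,0,0],1],[[0,0,25],[0,0,0],1],[[0,0,32],[0,0,0],1]]'
python3 -m jog '[[[0,0,8],[0,0,0],1],[[0,0,16],[0,0,0],1],[[0,0,24],[0,0,0],1],[[0,0,32],[0,0,0],1],[[0,0,40],[0,0,0],1],[[0,0,46],[0,0,0],1],[[0,0,50],[0,0,0],1],[[0,0,50],[0,0,0],1]]'
python3 -m jog '[[[0,0,0],[-1,0.67,0],1],[[0,0,0],[-2,1.33,0],1],[[0,0,0],[-3,2,0],1],[[0,0,0],[-4,2.67,0],1],[[0,0,0],[-5,3.33,0],1],[[0,0,0],[-6,4,0],1],[[0,0,0],[-7.06,4.72,0],1],[[0,0,0],[-7.06,4.72,0],1]]'
cat > c.py <<'E'
from h import *
s=sensors.sense();print(s['time_s'],s['eef_pos'],s['ee_rot'],s['force'],s['grip_width'])
e=s['eef_pos']
ims=[]
for n in ("scene","top"):
    p=capture(n)
    S=pts(p);k=(np.abs(S[:,2]-(e[2]-25))<45)&(np.hypot(S[:,0]-e[0],S[:,1]-e[1])<220)
    for q in ("cover","stack"):
      for r in cut_out(p,q)[:1]:
        S=pts(p,r["region"])
        print(n,q,r["p"],r["box"],cv2.minAreaRect(S[:,:2].astype(np.float32)),np.percentile(S[:,2],[2,25,50,75,98]).round(1))
        if q=="cover":
            k=S[:,2]>e[2]-60;S=S[k]
            A=np.c_[S[:,:2]-S[:,:2].mean(0),np.ones(len(S))]
            for _ in range(3):
                x=np.linalg.lstsq(A,S[:,2],rcond=None)[0];res=S[:,2]-A@x;g=np.abs(res)<6;A=A[g];S=S[g]
            print("plane slope deg",np.degrees(x[:2]),x[2],len(S))
    cv2.imwrite(f"pics/c_{n}.png",p["color"]); ims.append(cv2.resize(p["color"],(400,300)))
cv2.imwrite("pics/v6.png",np.hstack(ims))
E
python3 c.py
```

```text
time_s: 13.22
eef_pos: [533.5, -277.3, 132.7]
ee_rot: [-0.035, 0.88, 0.47, 0.065]
force: [0.7, -0.3, -1.0]
grip_width: 0.092
time_s: 13.88
eef_pos: [533.7, -277.4, 182.9]
ee_rot: [-0.034, 0.88, 0.47, 0.066]
force: [0.7, -0.9, -0.9]
grip_width: 0.093
time_s: 14.55
eef_pos: [533.8, -276.7, 182.0]
ee_rot: [0.0, 0.882, 0.472, -0.001]
force: [-0.2, 0.1, -0.9]
grip_width: 0.095
14.55 [ 533.77479059 -276.67692788  181.99058399] [ 4.07803496e-04  8.81739383e-01  4.71736095e-01 -7.41662212e-04] [-0.15994391  0.10191954 -0.92632078] 0.09509308618236406
scene stack 0.83 [275.6, 161.3, 305.7, 206.2] ((436.5592041015625, -167.11102294921875), (90.18978881835938, 584.9100952148438), 31.806852340698242) [ 2.3 10.8 37.4 42.6 53.9]
top cover 0.58 [294.2, 208.9, 352.8, 246.6] ((453.3151550292969, -354.9104309082031), (158.99960327148438, 62.56038284301758), 77.99766540527344) [143.3 147.3 154.3 157.  159.4]
plane slope deg [-7.5863678   0.58122083] 153.00866075342012 380
top stack 0.77 [274.3, 200.3, 300.1, 226.9] ((497.0906066894531, -276.0502014160156), (88.47623443603516, 26.82297134399414), 36.18742752075195) [ 4.5  8.5 12.  45.4 51.7]
```

View pics/v6.png

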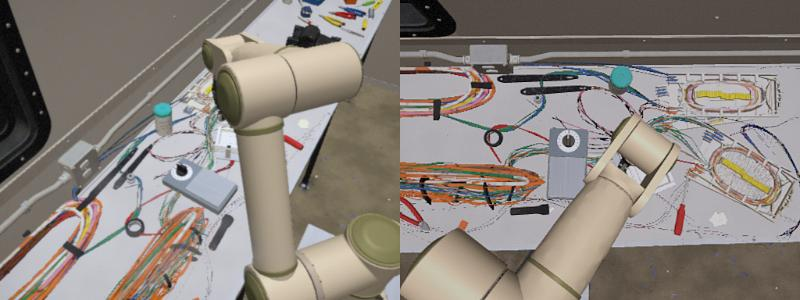

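```bash
python3 -m jog '[[[0,4,0],[0,0,-0.5],1],[[0,10,0],[0,0,-1.5],1],[[0,20,0],[0,0,-3],1],[[0,34,0],[0,0,-5],1],[[0,50,0],[0,0,-7],1],[[0,67,0],[0,0,-9],1],[[0,85,0],[0,0,-11],1],[[0,104,0],[0,0,-13],1]]'
python3 -m jog '[[[0,19,0],[0,0,-2],1],[[0,38,0],[0,0,-4],1],[[0,56,0],[0,0,-6],1],[[0,73,0],[0,0,-8],1],[[0,89,0],[0,0,-9.5],1],[[0,102,0],[0,0,-10.5],1],[[0,111,0],[0,0,-11.2],1],[[0,115,0],[0,0,-11.4],1]]'
python3 -m jog '[[[0,0,-3],[0,0,0],1],[[0,0,-8],[0,0,0],1],[[0,0,-15],[0,0,0],1],[[0,0,-23],[0,0,0],1],[[0,0,-30],[0,0,0],1],[[0,0,-36],[0,0,0],1],[[0,0,-39],[0,0,0],1],[[0,0,-40],[0,0,0],1]]'
sed -i 's/"scene","top"/"scene","top","wrist"/; s/(400,300)/(266,200)/' c.py; python3 c.py
```

```text
time_s: 15.52
eef_pos: [533.3, -172.3, 182.0]
ee_rot: [0.0, 0.93, 0.367, 0.0]
force: [-0.0, -0.5, -1.0]
grip_width: 0.096
time_s: 16.18
eef_pos: [533.4, -56.9, 182.1]
ee_rot: [-0.0, 0.962, 0.274, 0.0]
force: [0.2, -0.2, -0.4]
grip_width: 0.098
time_s: 16.85
eef_pos: [533.3, -58.2, 141.2]
ee_rot: [-0.0, 0.962, 0.274, -0.0]
force: [-0.4, -1.2, -0.4]
grip_width: 0.098
16.85 [533.26792203 -58.23995696 141.20287925] [-3.22167419e-04  9.61668923e-01  2.74212609e-01 -4.73722003e-04] [-0.43643388 -1.16075449 -0.41845733] 0.09750705126063636
scene cover 0.75 [230.9, 194.9, 300.9, 245.0] ((486.7271728515625, -146.2582244873047), (156.7593231201172, 239.74923706054688), 14.36251163482666) [102.  105.  106.9 114.4 118.6]
plane slope deg [1.16487097 2.57597919] 107.01486133804303 1140
scene stack 0.56 [278.1, 173.9, 284.1, 205.5] ((550.6326904296875, -283.2774353027344), (16.602088928222656, 105.96522521972656), 42.77342987060547) [ 2.5  7.4  9.7 13.1 46.2]
top cover 0.93 [195.9, 194.7, 236.1, 259.1] ((466.93206787109375, -103.85008239746094), (83.5459213256836, 161.655517578125), 87.76850128173828) [ 34.9 106.  107.9 115.5 120.1]
plane slope deg [-1.1906799  -5.52198368] 112.03623820973746 723
wrist cover 0.83 [241.6, 214.8, 381.3, 332.3] ((525.9855346679688, -100.31307220458984), (85.08427429199219, 81.10684204101562), 30.557798385620117) [105.2 106.6 116.7 142.2 145.4]
plane slope deg [14.71224138 18.69595792] 119.31823014525503 1327
wrist stack 0.69 [405.3, 286.8, 510.3, 353.0] ((545.658935546875, -217.2554931640625), (64.56706237792969, 242.5411834716797), 1.1575868129730225) [ 7.   8.7 34.8 40.2 49.2]
```

```bash
python3 - <<'E'
import cv2,numpy as np
a=cv2.imread("pics/c_scene.png")[140:320,170:410];b=cv2.imread("pics/c_top.png")[120:300,150:390];c=cv2.imread("pics/c_wrist.png")
r=lambda i:cv2.resize(i,(400,300),interpolation=3)
cv2.imwrite("pics/v7.png",np.vstack([np.hstack([r(a),r(b)]),np.hstack([r(c),r(c)*0])]))
E
```

```text
(no output)
```

View pics/v7.png

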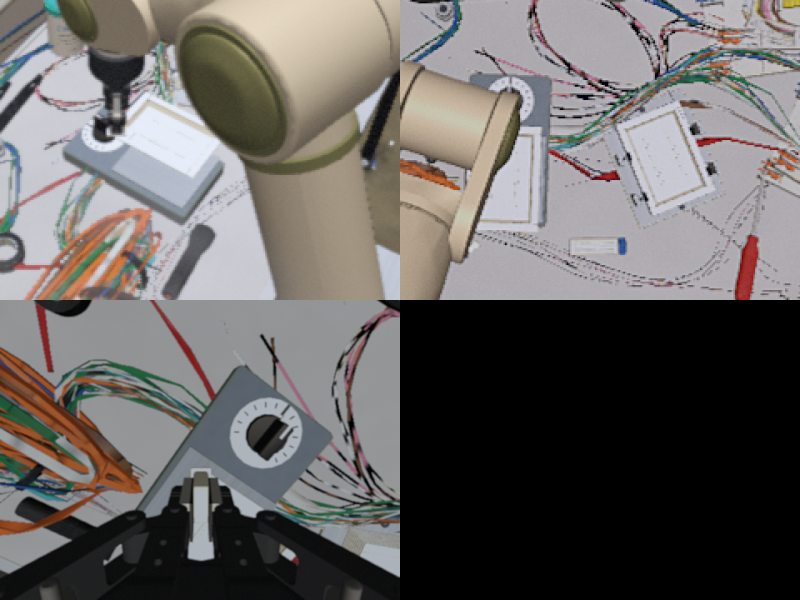

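```bash
cat > f.py <<'E'
from h import *
s=sensors.sense();e=s['eef_pos'];print(s['time_s'],e,s['force'],s['grip_width'],np.abs(s['dq']).max())
u=e[2]-38.5
for n in ("scene","top"):
    p=capture(n);r=cut_out(p,"cover")[0];S0=pts(p,r["region"])
    for nm,h in (("floor",2.5),("rim",13.5)):
        S=S0[np.abs(S0[:,2]-u-h)<4.5]
        for _ in range(4):
            c=S[:,:2].mean(0);A=np.c_[S[:,:2]-c,np.ones(len(S))];x=np.linalg.lstsq(A,S[:,2],rcond=None)[0]
            g=np.abs(S[:,2]-A@x)<2.5;S=S[g]
        print(n,nm,len(S),"slope",np.degrees(x[:2]).round(2),"z",x[2].round(1),"expect",(u+h).round(1),cv2.minAreaRect(S[:,:2].astype(np.float32)))
    for q,z in (("cover",u),("scale_pan",44),("cover_far_corner",u+13.5)):
        for o in place_of(p,q)[:1]: print(q,round(o["p"],2),ray(p,o["centre"],z).round(1))
E
python3 f.py
```

```text
17.3 [533.56303809 -58.19554735 142.17309063] [-0.21167022 -0.20018745 -0.08552108] 0.09616631784991445 0.0010238540297479162
scene floor 925 slope [-0.03 -0.16] z 106.4 expect 106.2 ((472.4830627441406, -100.13900756835938), (75.78255462646484, 121.15400695800781), 87.37981414794922)
scene rim 481 slope [0.05 0.42] z 116.6 expect 117.2 ((470.2110290527344, -95.29405212402344), (102.34840393066406, 144.5877227783203), 87.31832122802734)
cover 0.94 [469.4 -94.4 103.7]
scale_pan 0.93 [ 465.5 -101.9   44. ]
cover_far_corner 0.93 [ 402.8 -140.7  117.2]
top floor 815 slope [-0.12 -0.33] z 106.7 expect 106.2 ((470.956298828125, -99.30404663085938), (68.8038558959961, 119.49185943603516), 86.18038940429688)
top rim 384 slope [-0.04  0.29] z 116.7 expect 117.2 ((470.14837646484375, -103.91133117675781), (81.44405364990234, 142.83705139160156), 86.85782623291016)
cover 0.63 [481.9 -99.3 103.7]
cover_far_corner 0.69 [ 392.7 -143.8  117.2]
```

Cover is level (<0.5°) and centred within about 2 mm. I'll lower it the last 25 mm and let it settle.

```bash
python3 -m jog '[[[0,0,-2],[0,0,0],1],[[0,0,-6],[0,0,0],1],[[0,0,-11],[0,0,0],1],[[0,0,-16],[0,0,0],1],[[0,-1,-20],[0,0,0],1],[[0,-1,-23],[0,0,0],1],[[0,-1,-25],[0,0,0],1],[[0,-1,-25],[0,0,0],1]]'
python3 -m jog '[[[0,0,0],[0,0,0],1],[[0,0,0],[0,0,0],1],[[0,0,0],[0,0,0],1],[[0,0,0],[0,0,0],1],[[0,0,0],[0,0,0],1],[[0,0,0],[0,0,0],1],[[0,0,0],[0,0,0],1],[[0,0,0],[0,0,0],1]]'
python3 f.py
python3 - <<'E'
from h import *
p=capture("wrist");P=pts(p);m=(np.hypot(P[:,0]-585,P[:,1]+104)<30)&(P[:,2]>62)&(P[:,2]<75);Q=P[m]
print("knob",len(Q),cv2.minAreaRect(Q[:,:2].astype(np.float32)))
p=capture("top");S=pts(p,cut_out(p,"stack")[0]["region"]);print("stack",cv2.minAreaRect(S[:,:2].astype(np.float32)))
E
```

```text
time_s: 18.47
eef_pos: [533.3, -59.2, 116.5]
ee_rot: [-0.0, 0.962, 0.274, -0.0]
force: [-0.5, 0.0, -1.2]
grip_width: 0.094
time_s: 19.13
eef_pos: [533.5, -59.2, 117.0]
ee_rot: [0.0, 0.962, 0.274, -0.0]
force: [-0.4, 0.9, -0.8]
grip_width: 0.095
19.1333 [533.48080764 -59.20593143 117.00094354] [-0.35361996  0.85871291 -0.84559388] 0.09458626213131943 0.0014440876124421176
scene floor 861 slope [ 0.   -0.32] z 81.4 expect 81.0 ((470.90069580078125, -101.12582397460938), (75.78988647460938, 117.81082916259766), 86.94068908691406)
scene rim 448 slope [-0.18  0.47] z 91.3 expect 92.0 ((469.9620361328125, -95.94861602783203), (102.69680786132812, 144.38018798828125), 87.31185150146484)
cover 0.74 [351.   71.   78.5]
scale_pan 0.93 [ 475.9 -105.4   44. ]
cover_far_corner 0.6 [ 396.6 -141.4   92. ]
top floor 770 slope [-0.2 -0.4] z 81.7 expect 81.0 ((471.03515625, -101.78829956054688), (65.77971649169922, 120.1827163696289), 86.55309295654297)
top rim 365 slope [0.01 0.04] z 91.7 expect 92.0 ((471.0226745605469, -95.85995483398438), (99.51253509521484, 143.59384155273438), 86.95411682128906)
cover 0.62 [471.6 -97.   78.5]
cover_far_corner 0.85 [ 398.1 -141.4   92. ]
knob 1403 ((584.2555541992188, -103.03762817382812), (12.634246826171875, 35.97802734375), 86.5312271118164)
stack ((496.53240966796875, -335.4432373046875), (175.91171264648438, 150.3496856689453), 20.88838768005371)
```

All checks agree: the knob bar is at -3.5° and the scale at -3.3°, and the stack hasn't moved. Handing in.

```bash
python3 -c "
from rig import ctrl
print(ctrl.finish_job())"
```

```text
the job is handed in; nothing more can be done
None
```

The job is handed in at about 19 s: the tare knob is at zero, and the top cover is peeled off and held by its tab above the middle of the scale's pan.

- **Tare knob:** I turned it about 54° counter-clockwise. The last check has the bar 0.2° from the scale's axis, and an earlier close-up showed the pointer on the long mark.
- **Peel:** I pinched the tab with 80 N and tilted that corner up about 25 mm (8.5°). I held it there for about 0.7 s, then lifted it clear. I judged that the far corner was still down from the wrist force (about 2.5 N) and the heights along the cover. The pictures did not show that corner directly.
- **Stack:** It measured within about 2 mm and 0.5° of its starting place afterwards.
- **Final hold:** The cover is level within about 0.5°, and its rim centre is at about (470, -96) against a pan centre near (470, -96.5). Its underside is about 35 mm above the pan, and the grip is firm with no sign of contact in the force reading.
- **Disagreements:** At the end one network reading put the cover far off, at (351, 71). Depth fits from two cameras and the other network reading contradict it, so I ignored it. I did not re-measure the bystanders at the end, but no move went near them.

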